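# Book in a kit carton at the code-reading nest

### The job

Book in the teal kit carton at the corner nest: stand it on the nest with its barcode side facing the reader's window and press it fully home against both fences, so that both sprung trip pins go in flush, and keep it there for a full second. Then draw it back, turn it a quarter turn so that the matrix sticker on its white-labelled side faces the window instead, and press it fully home, upright, into the same corner. The pins push it out again if let go, so the program finishes while still holding it in the gripper and pressing it firmly against both fences; leave the other things on the bench where they are.

Things in the scene. Friction and masses are not known exactly. Their poses are not given: they have to be found in the camera images.
- carton_mid (a point): Centre of the teal kit carton (loose, 0.14 to 0.28 kg). It stands upright on a small end, on the bench: 125 mm tall, 95 mm wide along its x axis, 48 mm thick along its z axis (grip it across these 48 mm). Axes: y straight down, z out of the white-labelled side, -x out of the barcode side. At the start the labelled side looks to the robot and to its right, the barcode side away and to the right.
- barcode (a point): Middle of the printed barcode, on the carton's 48 mm wide side (its -x side), 20 mm above its lower end and 17 mm from the edge shared with the plain back side. Axes as carton_mid.
- sticker (a point): Middle of the black-and-white square matrix-code sticker (20 x 22 mm), on the carton's 95 mm wide white-labelled side (its +z side), 17 mm above its lower end and 17 mm from the edge shared with the barcode side. Seen from above, the labelled side is the next one clockwise after the barcode side. Axes as carton_mid.
- nest: Reading nest, fixed to the bench: aluminium base plate, its top 6 mm above the bench, with two grey fences at right angles and a black code reader behind one. Origin: at bench height, below the inner corner where the two fence faces meet. x points into the window fence (roughly away from the robot), y into the side fence (to the left), z up. The plate reaches from x = -105 to +63 mm and y = -107 to +27 mm.
- window_fence: Window fence of the nest, 8 mm thick: inner face in the plane x = 0 of the nest, from the corner to y = -105 mm, top 74 mm above the bench (68 mm above the plate). Its window for the reader runs from y = -3 to -31 mm. The reader (37 x 62 x 30 mm) stands behind it, lower than the fence. Origin and axes as nest.
- side_fence: Side fence of the nest, 8 mm thick: inner face in the plane y = 0 of the nest, from the corner to x = -105 mm, top 74 mm above the bench. Origin and axes as nest.
- window_pin (a joint): Sprung round steel trip pin (8 mm) in the window fence, 39 mm from the corner, 58 mm above the bench. Joint in m: 0 = standing 5 mm out of the fence face, 0.005 = pushed in flush. The spring takes 1 N to start and 2.5 N when flush.
- side_pin (a joint): The same kind of trip pin in the side fence, 26 mm from the corner, 58 mm above the bench. Joint in m: 0 = standing 5 mm out, 0.005 = flush. 1 N to start, 2.5 N when flush. Only a further push, past the springs, brings the carton hard against the fences.
- tip_box_mid (a point): Centre of the tip box with the blue lid (loose bystander, 92 x 122 x 67 mm), between the analyser and the nest.
There are look-alikes about, which are no part of the job. Of the things like the part that bears carton_mid, leave any that is green; of the rest the larger one is meant.

How it is judged:
By the outcome, as a careful person would: the job done as asked, in the order asked, and still so for the second after the job is handed in, while the arm keeps its last pose, push and grip.
It also fails if it takes over 61 s, if anything falls off the work surface, if the arm or the gripper's body presses on something with over 40 N, if the wrist force passes 120 N, or if a joint passes its speed limit or range.

### The arm

A 6-joint arm with a two-finger parallel gripper is mounted at the origin on a cart in front of the work surface, level with it; the furniture and walls round the work are solid. World frame = base frame: x ahead of the robot, y to its left, z up, the work surface at z = 0. Lengths are in m, angles in rad, forces in N, time in s.
With the tool pointing down it reaches from about 0.375 to 0.9 m from the base axis. Payload 3.1 kg.
Tool frame: the origin (TCP) lies midway between the tips of the shut fingers; the grasp point (between the pads) lies behind it (manip.grip_depth is the z of the grasp point in the tool frame, in m); z points along the fingers, y is the line along which they close (so a half turn about z gives the same grasp; the last joint's range is limited). The gripper opens to 87 mm and grips with 3 to 60 N. Pads are 19 mm wide; open, the fingers measure 117 mm over their backs; the gripper's body (75 mm by 190 mm) begins 51 mm behind the grasp point.
Start: joints at [-1.331, 0.527, 1.433, -0, 1.181, -0.178], TCP at [0.254, -0.571, 0.223] pointing down, gripper open.
Joint ranges: [-3.08, 3.08], [-0.75, 2.2], [0.22, 2.44], [-1.43, 4.57], [0, 2.65], [-2.85, 2.85]. Speed limits (rad/s): [2.79, 2.79, 3.14, 3.14, 3.14, 3.14].

### API

Orientations are given as a 3x3 rotation matrix whose columns are the frame's x, y, z axes.
In Python, from plant import manip, read_camera, get_calibration, order gives the robot as it stands.
- The arm moves only by the tool play_rows, never from a script. Its argument "motion" is a list of rows, each a list of 5 numbers: the closure in counts, from 0 (fully open) to 255 (shut), then the shift along the tool's x, y, z in mm, then the turn about the tool's z in rad. In form: [[fingers, x, y, z, turn], ...]. A call has 1 to 12 rows; each row is the pose to reach, as a shift and turn from the pose commanded when the call began, along the tool's axes at that moment; what a row does not reach only later rows make up. A row lasts 1/10 s, in which the tool goes at most 50 mm and 8.59 degrees, less where a joint would pass 70% of its speed; a pose out of reach is approached as far as the arm can. A call with a gripper value outside its range is refused whole. The fingers move at their own pace and stop on an object; "grip_force" is the grip in N (left out, the last holds). Time passes only in rows, so rows that repeat a pose let the fingers close. It gives the time, the measured TCP pose, the force, the opening and the grip force at its end, in the units of the state.
- manip.read_state(): the state, without advancing time (a new reading comes with each control period).
- read_camera(name): name is "scene" or "top" or "wrist"; returns (picture, depth): 384x512x3 uint8, red, green, blue; 384x512 float32, m along the optical axis (not along the pixel's ray), 0 where there is no reading.
- get_calibration(name): a dict with "fx", "fy", "cx", "cy" (pixels), "dist" ([k1, k2, p1, p2, k3] as OpenCV has them; the pictures are not rectified), "xyz" and "rotation" of the camera in the world; the wrist camera has in their place "tool_from_camera" (4x4, takes a point from camera to tool coordinates, whose origin is the TCP and whose axes are the flange's). Camera axes: x right, y down, z forward; pixel columns grow to the right and rows downward; lengths in m; the calibration is good to about 2 mm. A picture is of the moment at which its call begins: read the wrist's pose just before it. get_calibration takes no time and is no camera call.
- order.job_done(): hands the job in; it is judged then, once.
The state is a dict: "time": time; "joint_positions": joint angles; "qd": joint speeds; "joint_torque": joint torques, N m; "tool_pos": TCP position; "orientation": TCP orientation; "wrist_force": force on the tool from outside, world axes, zero at the start; "torque": the same for the moment, N m; "opening": finger opening in m; "finger_force": force on a finger pad.
Only numpy, scipy, OpenCV 4.12 (cv2) and the standard library are available. Lean on these libraries where they do the work, as an engineer would, in place of code of your own. Each camera call takes 0.05 s, during which the arm holds its last target. There are 200 camera calls.

## Working session

There is one attempt and no reset: what is moved stays moved. The work goes in short steps, Python scripts to look and compute and a tool call to move; the robot and the scene stay as the last step left them, time stands still between calls to the robot, and variables do not carry over. Pictures are saved under pics/ and viewed, at most 10 in all, crops included, and the job is handed in when it is done.

Besides the shell and the picture viewer there is one more tool, called after "Call:" as a command line: name --pt "numbers of a row" for each row, then --argument value for the rest. play_rows: Moves the arm, as the interface text tells. Its arguments: {"type":"object","properties":{"motion":{"type":"array","items":{"type":"array","items":{"type":"number"}}},"grip_force":{"type":"number"}},"required":["motion"]}

```bash
mkdir -p pics
cat > h.py <<'E'
import numpy as np,cv2
from plant import manip,read_camera,get_calibration,order
def save(n,f):
    im,d=read_camera(n); cv2.imwrite(f'pics/{f}.png',im[:,:,::-1]); np.save(f'pics/{f}.npy',d); return im,d
def px2w(n,u,v,d=None,zw=None,pose=None):
    c=get_calibration(n);K=np.array([[c['fx'],0,c['cx']],[0,c['fy'],c['cy']],[0,0,1.]])
    p=cv2.undistortPoints(np.array([[[u,v]]],float),K,np.array(c['dist'],float))[0,0]
    r=np.array([p[0],p[1],1.])
    if n=='wrist':
        T=np.array(c['tool_from_camera']);R0,t0=pose
        R=R0@T[:3,:3];t=R0@T[:3,3]+t0
    else: R=np.array(c['rotation']);t=np.array(c['xyz'])
    if zw is not None: d=(zw-t[2])/(R@r)[2]
    return R@r*d+t
E
python3 - <<'E'
from h import *
a,_=save('scene','s0');b,_=save('top','t0')
for n in('scene','top'):print(get_calibration(n))
print(manip.read_state(),manip.grip_depth)
E
```

```text
{'fx': 483.65480068045974, 'fy': 483.65480068045974, 'cx': 254.26380854525115, 'cy': 189.2290128610806, 'dist': array([-0.00707245,  0.        ,  0.        ,  0.        ,  0.        ]), 'xyz': array([0.04279353, 1.04916357, 0.85100068]), 'rotation': array([[-0.80857609, -0.42688836,  0.40493337],
       [-0.58829568,  0.57411249, -0.56947612],
       [ 0.01062542, -0.69868532, -0.71535021]])}
{'fx': 479.27817876392095, 'fy': 479.27817876392095, 'cx': 256.95002893326534, 'cy': 193.9283968674352, 'dist': array([-0.19421055,  0.        ,  0.        ,  0.        ,  0.        ]), 'xyz': array([0.36949701, 0.41900986, 1.21072806]), 'rotation': array([[-3.34944569e-03, -9.90238504e-01,  1.39343052e-01],
       [-9.99994351e-01,  3.27768372e-03, -7.44480215e-04],
       [ 2.80490523e-04, -1.39344758e-01, -9.90243889e-01]])}
{'time': 0.1, 'joint_positions': array([-1.33050797e+00,  5.28437553e-01,  1.43377696e+00, -1.28809521e-05,
        1.18142345e+00, -1.78508708e-01]), 'qd': array([-6.29662312e-06, -1.08774218e-03, -4.05350309e-03,  4.76923238e-04,
       -4.68905837e-04,  1.27963714e-04]), 'joint_torque': array([-6.44320717e-04, -4.40986276e+01, -1.77151108e+01,  6.34589698e-02,
        5.33910154e-02, -4.65954827e-05]), 'tool_pos': array([ 0.25401966, -0.57031522,  0.22162908]), 'orientation': array([[ 9.13576881e-01,  4.06665752e-01, -4.98322150e-04],
       [ 4.06665905e-01, -9.13574795e-01,  1.98370825e-03],
       [ 3.51451653e-04, -2.01492063e-03, -9.99997908e-01]]), 'wrist_force': array([ 0.99447196, -0.56885979, -0.46421576]), 'torque': array([-0.01809907,  0.01524177,  0.06324162]), 'finger_force': 0.0, 'opening': 0.086922356329346} -0.0187
```

View pics/s0.png

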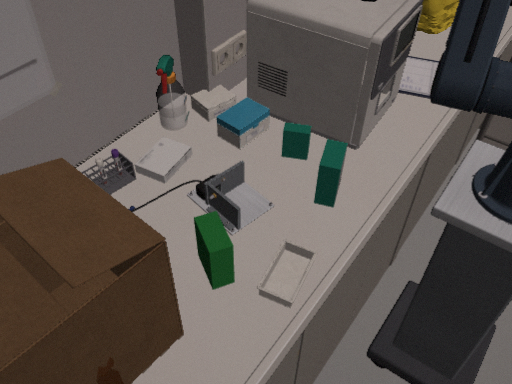

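View pics/t0.png

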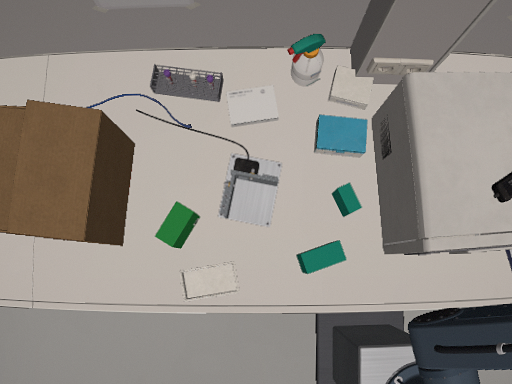

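The scene and top views show these possible cartons:
- green carton, top view (178,225)
- small teal carton, (347,200)
- large teal carton, (321,257)

I choose the large teal one. The nest is at (250,190), with its reader at (245,167).

Run:
```python
from h import *
im=cv2.imread('pics/t0.png')
c=cv2.resize(im[145:280,210:370],None,fx=4.4,fy=4.4,interpolation=cv2.INTER_CUBIC)
cv2.imwrite('pics/c1.png',c)
d=np.load('pics/t0.npy')
for z,lo,hi in[(125,.115,.135)]:
  pass
# teal mask top face
hsv=cv2.cvtColor(im,cv2.COLOR_BGR2HSV)
P=np.array([[px2w('top',u,v,d[v,u]) if d[v,u]>0 else [0,0,-1] for u in range(210,370)] for v in range(145,290)])
h=hsv[145:290,210:370,0]; s=hsv[145:290,210:370,1]
m=(h>75)&(h<95)&(s>120)
uu,vv=np.meshgrid(range(210,370),range(145,290))
m1=m&(vv>235)&(P[...,2]>.112)
q=P[m1];print(m1.sum(),np.percentile(q[:,2],[5,50,95]))
r=cv2.minAreaRect(q[:,:2].astype(np.float32)*1000);print(r,cv2.boxPoints(r))
np.save('pics/P.npy',P)
# nest fences tops
m2=(uu<285)&(vv>150)&(vv<230)&(P[...,2]>.064)&(P[...,2]<.085)
q=P[m2]; print(m2.sum()); r=cv2.minAreaRect(q[:,:2].astype(np.float32)*1000);print(r,cv2.boxPoints(r))
m3=(uu<285)&(vv>150)&(vv<232)&(P[...,2]>.003)
q=P[m3];r=cv2.minAreaRect(q[:,:2].astype(np.float32)*1000);print(r,cv2.boxPoints(r))
```

```text
Traceback (most recent call last):
  File "h.py", line 6, in px2w
    c=get_calibration(n);K=np.array([[c['fx'],0,c['cx']],[0,c['fy'],c['cy']],[0,0,1.]])
ValueError: time passes only in moves, steps and waits
```

View pics/c1.png

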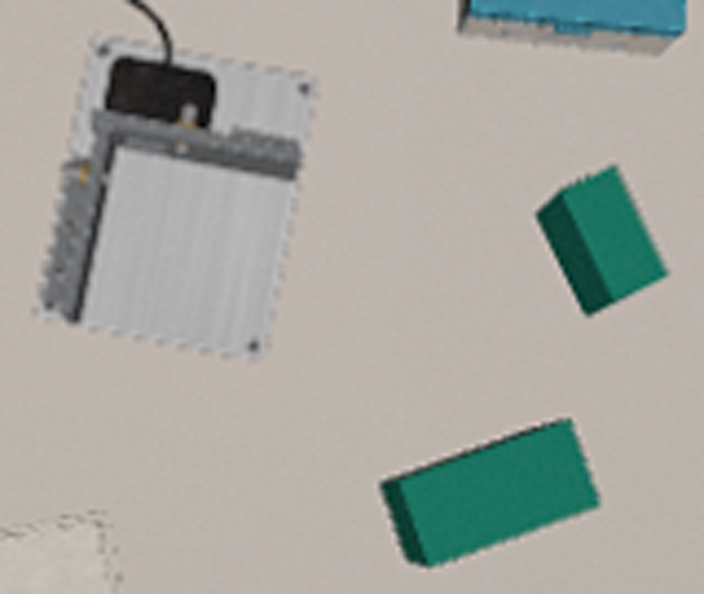

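The crop shows the nest with its inner corner near crop (115,150). The large teal carton's top face has corners at about crop (403,482), (571,420), (600,505) and (430,567). The small teal one is the decoy.

```bash
python3 - <<'E'
s=open('h.py').read().replace("def save","C={n:get_calibration(n) for n in('scene','top','wrist')}\ndef save").replace("c=get_calibration(n);","c=C[n];")
open('h.py','w').write(s)
E
python3 - <<'E'
from h import *
print(C['wrist'])
g=lambda a,b:(210+(a+.5)/4.4-.5,145+(b+.5)/4.4-.5)
for z,pts in((.125,[(403,482),(571,420),(600,505),(430,567)]),(.074,[(95,112),(300,145),(295,181),(117,147),(80,322),(42,300)]),(.006,[(90,40),(316,80),(255,357),(38,312)])):
    for p in pts: print(z,p,np.round(px2w('top',*g(*p),zw=z)*1000,1))
im=cv2.imread('pics/t0.png');d=np.load('pics/t0.npy')
hsv=cv2.cvtColor(im,cv2.COLOR_BGR2HSV)
def cloud(u0,u1,v0,v1,zl,zh,teal=False):
    o=[]
    for v in range(v0,v1):
        for u in range(u0,u1):
            if d[v,u]<=0 or(teal and not(75<hsv[v,u,0]<95 and hsv[v,u,1]>120)):continue
            p=px2w('top',u,v,d[v,u])
            if zl<p[2]<zh:o.append(p)
    o=np.array(o);r=cv2.minAreaRect((o[:,:2]*1000).astype(np.float32))
    print(len(o),np.round(np.percentile(o[:,2],[5,50,95])*1000,1),r);print(cv2.boxPoints(r))
cloud(290,360,235,280,.112,.135,True)
cloud(215,290,150,232,.066,.085)
cloud(215,290,150,232,.0035,.09)
E
```

```text
{'fx': 326.94179575017506, 'fy': 326.94179575017506, 'cx': 252.24368539292482, 'cy': 185.77711475823554, 'dist': array([-0.09329832,  0.        ,  0.        ,  0.        ,  0.        ]), 'tool_from_camera': array([[-1.53323955e-03, -9.55591132e-01, -2.94691766e-01,
         8.02722683e-02],
       [ 9.99998578e-01, -1.67231081e-03,  2.19917967e-04,
         9.09924079e-04],
       [-7.02967885e-04, -2.94691010e-01,  9.55592337e-01,
        -1.62537460e-01],
       [ 0.00000000e+00,  0.00000000e+00,  0.00000000e+00,
         1.00000000e+00]])}
0.125 (403, 482) [384.6 318.7 125. ]
0.125 (571, 420) [415.7 231.1 125. ]
0.125 (600, 505) [371.7 216.8 125. ]
0.125 (430, 567) [341.  305.3 125. ]
0.074 (95, 112) [587.8 480.1  74. ]
0.074 (300, 145) [569.1 367.8  74. ]
0.074 (295, 181) [549.1 370.8  74. ]
0.074 (117, 147) [568.3 468.   74. ]
0.074 (80, 322) [472.3 487.8  74. ]
0.074 (42, 300) [484.3 508.5  74. ]
0.006 (90, 40) [643.8 486.9   6. ]
0.006 (316, 80) [619.5 355.    6. ]
0.006 (255, 357) [458.  391.6   6. ]
0.006 (38, 312) [484.2 516.1   6. ]
865 [122.8 126.  129.2] ((378.97454833984375, 269.8809509277344), (47.0787467956543, 94.47431182861328), 18.908544540405273)
[[341.39783 306.94092]
 [372.01306 217.56473]
 [416.55127 232.82098]
 [385.93604 322.19717]]
346 [69.7 74.6 77.8] ((555.9400024414062, 454.88287353515625), (85.54341125488281, 155.789794921875), 33.10258483886719)
[[477.5689  496.77563]
 [562.6519  366.27142]
 [634.3111  412.9901 ]
 [549.2281  543.4943 ]]
3695 [ 4.   8.1 74.4] ((549.4345092773438, 430.8451843261719), (190.10520935058594, 209.00259399414062), 89.77570343017578)
[[444.56192 336.2024 ]
 [653.56287 335.38422]
 [654.3071  525.488  ]
 [445.30615 526.30615]]
```

Run:
```python
from h import *
d=np.load('pics/t0.npy')
for u,v in((400,100),(400,180),(400,245),(450,160),(450,240),(500,240),(505,120),(420,70),(390,248),(340,120)):
    print('top',u,v,np.round(px2w('top',u,v,d[v,u])*1000))
d=np.load('pics/s0.npy')
for u,v in((255,20),(320,50),(385,60),(355,135),(400,100),(410,40),(345,120),(420,8),(370,90),(430,80)):
    print('scene',u,v,np.round(px2w('scene',u,v,d[v,u])*1000))
def rigid(z):
    pass
# nest rigid fit from plate corners and fence corners
W=np.array([[643.8,486.9],[619.5,355],[458,391.6],[484.2,516.1],[568.3,468]]);N=np.array([[63,27],[63,-107],[-105,-107],[-105,27],[0,0.]])
a=W-W.mean(0);b=N-N.mean(0);th=np.arctan2((b[:,0]*a[:,1]-b[:,1]*a[:,0]).sum(),(a*b).sum())
R=np.array([[np.cos(th),-np.sin(th)],[np.sin(th),np.cos(th)]]);t=W.mean(0)-R@N.mean(0)
print(np.degrees(th),t,W-(N@R.T+t))
```

```text
top 400 100 [697. 120. 276.]
top 400 180 [538. 113. 220.]
top 400 245 [401. 105. 176.]
top 450 160 [558.  45. 334.]
top 450 240 [404.  53. 332.]
top 500 240 [401. -53. 330.]
top 505 120 [641. -81. 338.]
top 420 70 [829.  15. 128.]
top 390 248 [397. 105.  96.]
top 340 120 [715. 211.  70.]
scene 255 20 [708. 122. 285.]
scene 320 50 [523. 113. 262.]
scene 385 60 [380.  59. 261.]
scene 355 135 [397. 106.  60.]
scene 400 100 [ 394. -199.   -2.]
scene 410 40 [ 386. -116.  234.]
scene 345 120 [431. 109.  94.]
scene 420 8 [ 386. -129.  315.]
scene 370 90 [384. 103. 200.]
scene 430 80 [ 361. -353.    1.]
-11.134257499806854 [577.42325686 471.67345074] [[-0.65136533  0.90060518]
 [ 0.92519417  0.4783739 ]
 [ 4.26299376  4.63612019]
 [ 4.58643426 -2.34164853]
 [-9.12325686 -3.67345074]]
```

Call:
play_rows --pt "0 0 0 -50 0" --pt "0 0 0 -100 0" --pt "0 0 0 -150 0" --pt "0 40 -25 -200 0" --pt "0 80 -50 -230 0" --pt "0 122 -75 -230 0" --pt "0 165 -100 -230 0" --pt "0 208 -125 -230 0" --pt "0 251 -150 -230 0" --pt "0 294 -175 -230 0" --pt "0 337 -200 -230 0" --pt "0 337 -200 -230 0"

```text
time: 1.3
tool_pos: [0.4824, -0.247, 0.4523]
orientation: [[0.912, 0.411, 0.0], [0.411, -0.912, 0.002], [0.001, -0.002, -1.0]]
wrist_force: [0.3, 0.2, -0.2]
opening: 0.0868
finger_force: 0.0
```

Call:
play_rows --pt "0 11 -48 0 -0.14" --pt "0 22 -96 0 -0.28" --pt "0 33 -143 0 -0.42" --pt "0 44 -191 0 -0.56" --pt "0 55 -239 0 -0.7" --pt "0 66 -287 0 -0.84" --pt "0 77 -335 0 -0.98" --pt "0 88 -382 0 -1.12" --pt "0 98 -428 0 -1.26" --pt "0 108 -471 0 -1.4" --pt "0 118 -514 0 -1.477" --pt "0 118 -514 0 -1.477"

```text
time: 2.5
tool_pos: [0.3775, 0.2705, 0.452]
orientation: [[-0.327, 0.945, -0.002], [0.945, 0.327, 0.002], [0.002, -0.001, -1.0]]
wrist_force: [0.6, -0.3, -0.1]
opening: 0.0873
finger_force: 0.0
```

Run:
```python
from h import *
s=manip.read_state();print(s['time'],s['tool_pos'],s['orientation'])
np.savez('pics/w1s.npz',R=s['orientation'],t=s['tool_pos'])
im,d=save('wrist','w1')
```

```text
2.5 [0.37751391 0.27054449 0.45199657] [[-0.32734712  0.94490258 -0.00172666]
 [ 0.94490142  0.32735002  0.00180637]
 [ 0.00227207 -0.00104022 -0.99999688]]
```

View pics/w1.png

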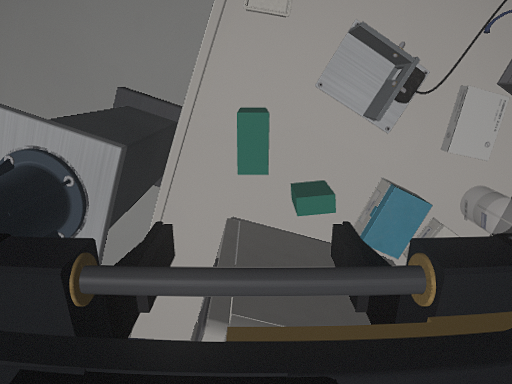

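The wrist view shows the large carton's top face at u 237–269, v 113–175, aligned with the fingers. The nest is at (370,75).

Run:
```python
from h import *
f=np.load('pics/w1s.npz');P=(f['R'],f['t'])
for p in((237.5,113),(268.5,113),(269.5,175),(237.5,175)):print(p,np.round(px2w('wrist',*p,zw=.125,pose=P)*1000,1))
d=np.load('pics/w1.npy');print(d[150,253],px2w('wrist',253,150,d[150,253],pose=P))
im=cv2.imread('pics/w1.png')
cv2.imwrite('pics/c2.png',cv2.resize(im[10:140,310:440],None,fx=4.6,fy=4.6,interpolation=cv2.INTER_CUBIC))
```

```text
(237.5, 113) [341.8 302.7 125. ]
(268.5, 113) [385.  317.6 125. ]
(269.5, 175) [418.5 229.1 125. ]
(237.5, 175) [371.6 212.9 125. ]
0.49603772 [0.38152107 0.25774477 0.12445327]
```

View pics/c2.png

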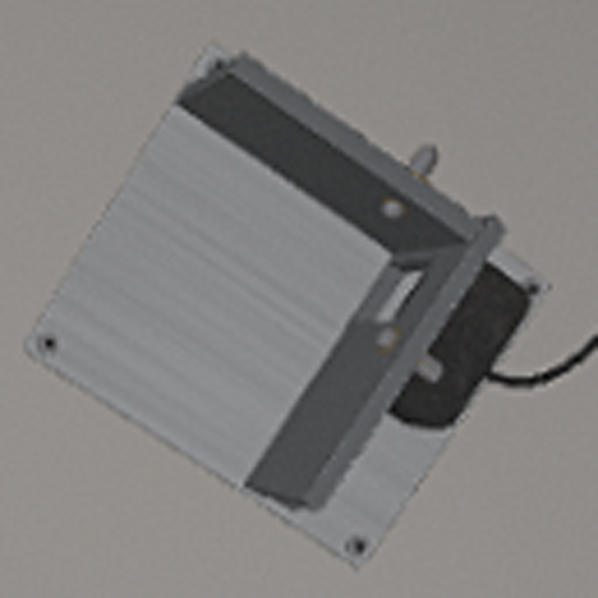

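The crop shows the plate-level inner corner at (393,258), the top inner corner at (468,242), both trip pins, and the window near (405,290).

Run:
```python
from h import *
f=np.load('pics/w1s.npz');P=(f['R'],f['t'])
L=[((393,258),.006,(0,0)),((178,103),.006,(-105,0)),((245,488),.006,(0,-105)),((28,345),.006,(-105,-107)),((360,568),.006,(63,-107)),((548,285),.006,(63,27)),((468,242),.074,(0,0))]
W=[];N=[]
for (a,b),z,n in L:
    u,v=310+(a+.5)/4.6-.5,10+(b+.5)/4.6-.5
    w=px2w('wrist',u,v,zw=z,pose=P)*1000;W.append(w[:2]);N.append(n)
W=np.array(W);N=np.array(N,float)
a=W-W.mean(0);b=N-N.mean(0);th=np.arctan2((b[:,0]*a[:,1]-b[:,1]*a[:,0]).sum(),(a*b).sum())
R=np.array([[np.cos(th),-np.sin(th)],[np.sin(th),np.cos(th)]]);t=W.mean(0)-R@N.mean(0)
print(np.degrees(th),t,'\n',np.round(np.c_[W,W-(N@R.T+t)],1))
```

```text
-11.74406945060528 [579.44353667 468.20258803] 
 [[ 5.800e+02  4.672e+02  5.000e-01 -1.000e+00]
 [ 4.776e+02  4.899e+02  1.000e+00  3.000e-01]
 [ 5.600e+02  3.646e+02  1.900e+00 -8.000e-01]
 [ 4.564e+02  3.865e+02  1.500e+00  1.700e+00]
 [ 6.187e+02  3.513e+02 -6.000e-01  7.000e-01]
 [ 6.442e+02  4.808e+02 -2.500e+00 -1.000e+00]
 [ 5.776e+02  4.683e+02 -1.900e+00  1.000e-01]]
```

Call:
play_rows --pt "0 -4 0 0 0" --pt "0 -4 0 50 0" --pt "0 -4 0 100 0" --pt "0 -4 0 150 0" --pt "0 -4 0 200 0" --pt "0 -4 0 250 0" --pt "0 -4 0 300 0" --pt "0 -4 0 335 0" --pt "0 -4 0 360 0" --pt "0 -4 0 374 0" --pt "0 -4 0 374 0" --pt "0 -4 0 374 0" --grip_force 40

```text
time: 3.75
tool_pos: [0.3817, 0.2614, 0.0788]
orientation: [[-0.317, 0.948, 0.0], [0.948, 0.317, -0.0], [-0.0, -0.0, -1.0]]
wrist_force: [-0.1, -0.2, 0.2]
opening: 0.0873
finger_force: 0.0
```

Call:
play_rows --pt "255 0 0 0 0" --pt "255 0 0 0 0" --pt "255 0 0 0 0" --pt "255 0 0 0 0" --pt "255 0 0 0 0" --pt "255 0 0 0 0" --pt "255 0 0 0 0" --pt "255 0 0 0 0"

```text
time: 4.55
tool_pos: [0.3807, 0.2627, 0.0787]
orientation: [[-0.319, 0.948, 0.0], [0.948, 0.319, 0.0], [0.0, 0.0, -1.0]]
wrist_force: [-0.8, 0.6, 2.7]
opening: 0.0479
finger_force: 40.0
```

Call:
play_rows --pt "255 0 0 -20 0" --pt "255 0 0 -50 0" --pt "255 10 12 -60 -0.1" --pt "255 25 33 -60 -0.22" --pt "255 43 57 -60 -0.34" --pt "255 60 80 -60 -0.48" --pt "255 78 104 -60 -0.62" --pt "255 95 128 -60 -0.76" --pt "255 110 148 -60 -0.9" --pt "255 126 166 -60 -1.044" --pt "255 126 166 -60 -1.044" --pt "255 126 166 -60 -1.044"

```text
time: 5.75
tool_pos: [0.4967, 0.4345, 0.1371]
orientation: [[-0.98, 0.201, -0.003], [0.201, 0.98, -0.002], [0.002, -0.003, -1.0]]
wrist_force: [0.3, -0.5, -3.0]
opening: 0.0478
finger_force: 40.0
```

Run:
```python
from h import *
s=manip.read_state();print(s['time'],s['tool_pos'],s['orientation'],s['opening'],s['wrist_force'])
np.savez('pics/w2s.npz',R=s['orientation'],t=s['tool_pos'])
save('wrist','w2')
```

```text
5.75 [0.49672994 0.4344985  0.13710083] [[-0.97958354  0.2010184  -0.0027742 ]
 [ 0.20102428  0.97958415 -0.00203344]
 [ 0.0023088  -0.00254961 -0.99999408]] 0.047788504789834096 [ 0.29379362 -0.45435806 -2.98651411]
```

View pics/w2.png

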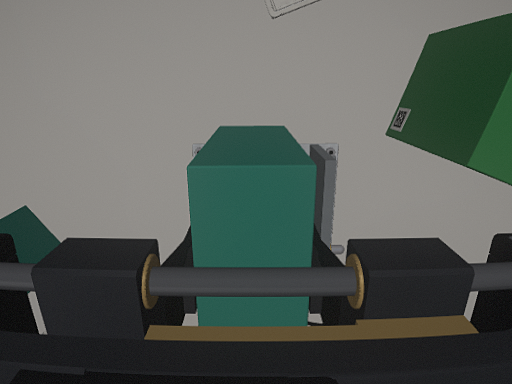

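The carton sits in the grip with its plain narrow side towards the camera, top edge at v≈165, u 189–311. The side fence is visible at u≈322. The green carton is off to the right.

Run:
```python
from h import *
f=np.load('pics/w2s.npz');P=(f['R'],f['t'])
I=(np.eye(3),np.zeros(3))
for p in((189,165),(311,165)):print(px2w('wrist',*p,zw=-.0463,pose=I)*1000)
for p in((218,126),(285,126)):print(px2w('wrist',*p,zw=.0787,pose=I)*1000)
# side fence far-end top inner edge, z=.074
for p in((309,145),(320,160),(337,143),(192,143)):print(px2w('wrist',*p,zw=.074 if p[0] in(309,320) else .006,pose=P)*1000)
```

```text
[ 53.305567   -24.47848835 -46.3       ]
[ 53.24565232  20.18319864 -46.3       ]
[ 52.8797662  -26.58947052  78.7       ]
[52.80719188 22.56651945 78.7       ]
[463.59087767 480.08596571  74.        ]
[475.73150471 486.0863672   74.        ]
[480.6591769  514.56279523   6.        ]
[454.16826453 385.44642614   6.        ]
```

Call:
play_rows --pt "255 0 0 25 0" --pt "255 0 0 45 0" --pt "255 0 0 50 0" --pt "255 0 0 52 0" --pt "255 0 0 53 0" --pt "255 0 0 53 0" --pt "255 0 0 53 0"

```text
time: 6.5
tool_pos: [0.4984, 0.4353, 0.0866]
orientation: [[-0.98, 0.201, 0.002], [0.201, 0.98, 0.001], [-0.001, 0.001, -1.0]]
wrist_force: [0.6, -0.2, -1.5]
opening: 0.0477
finger_force: 40.0
```

Call:
play_rows --pt "255 -6 4 1 0" --pt "255 -12 9 2 0" --pt "255 -18 14 2 0" --pt "255 -22 16 2 0" --pt "255 -22 16 2.5 0" --pt "255 -22 16 2.5 0" --pt "255 -22 16 2.5 0"

```text
time: 7.2
tool_pos: [0.5237, 0.4469, 0.0847]
orientation: [[-0.98, 0.201, 0.002], [0.201, 0.98, 0.002], [-0.002, 0.002, -1.0]]
wrist_force: [-2.0, -1.3, 5.7]
opening: 0.048
finger_force: 40.0
```

Call:
play_rows --pt "255 0 2 -0.5 0" --pt "255 0 4 -0.5 0" --pt "255 0 6 -0.5 0" --pt "255 0 8 -0.5 0" --pt "255 0 9 -0.5 0" --pt "255 0 9 -0.5 0" --pt "255 0 9 -0.5 0"

```text
time: 7.9
tool_pos: [0.5252, 0.4531, 0.0848]
orientation: [[-0.98, 0.2, 0.0], [0.2, 0.98, -0.004], [-0.001, -0.004, -1.0]]
wrist_force: [-1.6, -6.5, 8.3]
opening: 0.0478
finger_force: 40.0
```

Call:
play_rows --pt "255 -2 0.5 0 0" --pt "255 -4 1 0 0" --pt "255 -6 1.5 0 0" --pt "255 -8 2 0 0" --pt "255 -9 2 0 0" --pt "255 -10 2 0 0" --pt "255 -10 2 0 0" --pt "255 -10 2 0 0"

```text
time: 8.7
tool_pos: [0.5303, 0.4542, 0.0851]
orientation: [[-0.98, 0.201, -0.009], [0.201, 0.98, -0.003], [0.008, -0.005, -1.0]]
wrist_force: [-11.0, -4.2, 14.0]
opening: 0.0479
finger_force: 40.0
```

Call:
play_rows --pt "255 0 0.5 -1 0" --pt "255 -1 1 -2 0" --pt "255 -2 1 -2.5 0" --pt "255 -3 1 -2.5 0" --pt "255 -4 1 -2.5 0" --pt "255 -4 1 -2.5 0" --pt "255 -4 1 -2.5 0" --pt "255 -4 1 -2.5 0"

```text
time: 9.5
tool_pos: [0.534, 0.4548, 0.0852]
orientation: [[-0.979, 0.201, -0.01], [0.201, 0.979, -0.003], [0.009, -0.005, -1.0]]
wrist_force: [-10.0, -0.3, 4.8]
opening: 0.0479
finger_force: 39.9
```

Run:
```python
from h import *
s=manip.read_state();print(s['time'],s['tool_pos'],s['wrist_force'],s['torque'])
np.savez('pics/w3s.npz',R=s['orientation'],t=s['tool_pos'])
a,_=save('wrist','w3');b,_=save('scene','s3');c,_=save('top','t3')
cr=lambda i,v0,v1,u0,u1,h:cv2.resize(i[v0:v1,u0:u1,::-1],(int((u1-u0)*h/(v1-v0)),h),interpolation=cv2.INTER_CUBIC)
x=cr(b,110,250,150,300,500);y=cr(a,100,384,130,400,500)[:,:300] if 0 else cr(c,130,240,210,290,500)
cv2.imwrite('pics/c3.png',np.hstack([x,y[:,:260]])[:, :800])
```

```text
9.5 [0.53396297 0.45475371 0.08517345] [-10.01952153  -0.34436004   4.76002973] [-0.20134744  1.39530669 -0.24924438]
```

View pics/c3.png

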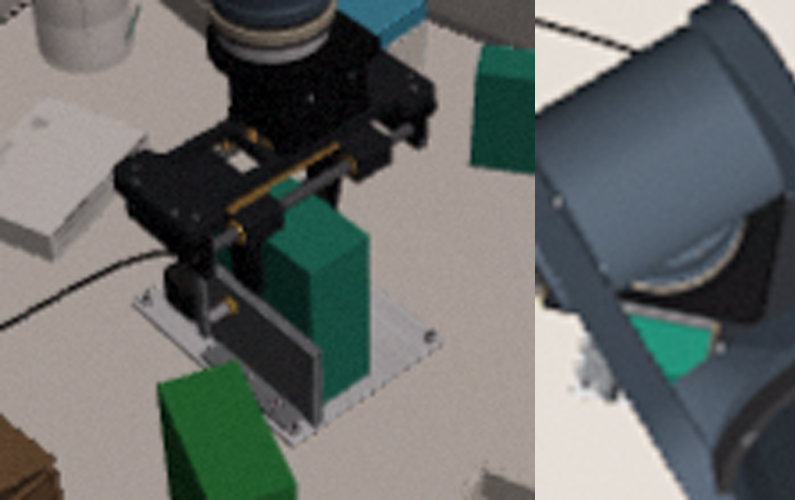

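The scene crop shows the carton upright in the corner against the side fence, with the side pin's tail out behind the fence at (225,305). I'll press on and compare movement with force.

Call:
play_rows --pt "255 -1 1 0 0" --pt "255 -2 2 0 0" --pt "255 -3 3 0 0" --pt "255 -3 4 0 0" --pt "255 -3 4 0 0" --pt "255 -3 4 0 0"

```text
time: 10.25
tool_pos: [0.5342, 0.4553, 0.0854]
orientation: [[-0.979, 0.201, -0.018], [0.201, 0.979, -0.009], [0.016, -0.012, -1.0]]
wrist_force: [-16.4, -8.1, 11.8]
opening: 0.0475
finger_force: 39.9
```

Call:
play_rows --pt "255 -1 0.5 0 0" --pt "255 -2 1 0 0" --pt "255 -3 2 0 0" --pt "255 -3 2 0 0" --pt "255 -3 2 0 0" --pt "255 -3 2 0 0"

```text
time: 10.85
tool_pos: [0.5342, 0.4553, 0.0853]
orientation: [[-0.98, 0.2, -0.025], [0.2, 0.98, -0.013], [0.022, -0.017, -1.0]]
wrist_force: [-22.6, -11.2, 15.4]
opening: 0.0479
finger_force: 40.0
```

Both directions are now blocked: the force rose with no further movement. I'll ease the excess push to limit tilt and hold for over a second.

Call:
play_rows --pt "255 2 0 0 0" --pt "255 4 -1 0 0" --pt "255 4 -1 0 0" --pt "255 4 -1 0 0" --pt "255 4 -1 0 0" --pt "255 4 -1 0 0"

```text
time: 11.45
tool_pos: [0.5341, 0.4553, 0.0853]
orientation: [[-0.98, 0.2, -0.017], [0.2, 0.98, -0.011], [0.015, -0.014, -1.0]]
wrist_force: [-13.6, -9.6, 11.0]
opening: 0.048
finger_force: 40.0
```

Run:
```python
from h import *
s=manip.read_state();print(s['time'],s['tool_pos'],s['orientation'][:,2],s['wrist_force'],s['torque'])
np.savez('pics/w4s.npz',R=s['orientation'],t=s['tool_pos'])
a,_=save('wrist','w4');b,_=save('scene','s4')
cr=lambda i,v0,v1,u0,u1,h:cv2.resize(i[v0:v1,u0:u1,::-1],(int((u1-u0)*h/(v1-v0)),h),interpolation=cv2.INTER_CUBIC)
x=cr(b,150,230,190,260,590)[:,:400];y=cr(a,100,384,170,360,590)
cv2.imwrite('pics/c4.png',np.hstack([x,y])[:, :800])
```

```text
11.45 [0.5341159  0.45531406 0.08527873] [-0.01737242 -0.01110489 -0.99978742] [-13.55363596  -9.56078527  11.04100839] [-1.65888443  2.29824148 -0.06355143]
```

View pics/c4.png

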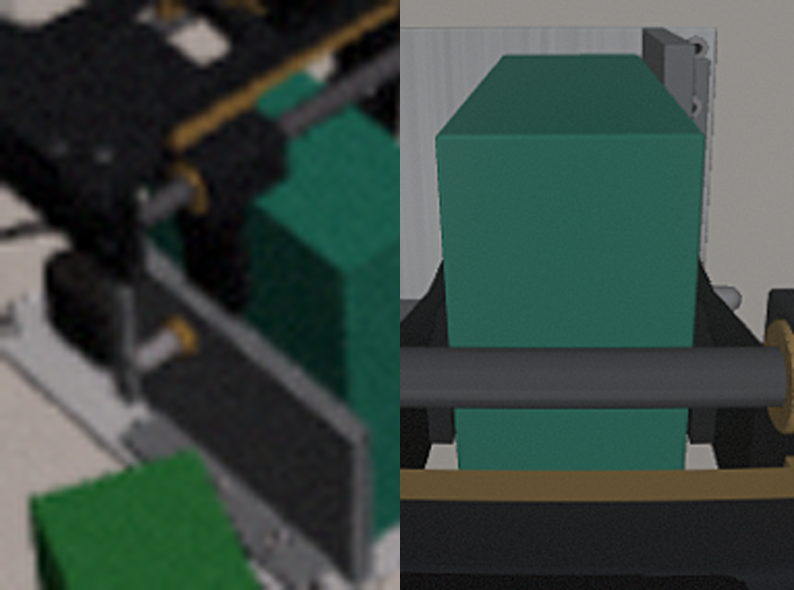

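The crop shows the carton flat along the side fence, with the side pin's tail sticking out behind it. I'll reduce the sideways push a little and press down more so it stays upright.

Call:
play_rows --pt "255 1 -0.5 2 0" --pt "255 1.5 -1 4 0" --pt "255 1.5 -1 4 0" --pt "255 1.5 -1 4 0" --pt "255 1.5 -1 4 0" --pt "255 1.5 -1 4 0" --pt "255 1.5 -1 4 0"

```text
time: 12.25
tool_pos: [0.5339, 0.4553, 0.085]
orientation: [[-0.98, 0.2, -0.014], [0.2, 0.98, -0.01], [0.011, -0.012, -1.0]]
wrist_force: [-15.4, -9.9, 23.3]
opening: 0.0479
finger_force: 40.0
```

Call:
play_rows --pt "255 0.5 -1 0 0" --pt "255 1 -2 0 0" --pt "255 1 -3 0 0" --pt "255 1 -3 0 0" --pt "255 1 -3 0 0" --pt "255 1 -3 0 0"

```text
time: 12.85
tool_pos: [0.5336, 0.4548, 0.0848]
orientation: [[-0.98, 0.2, -0.01], [0.2, 0.98, -0.005], [0.009, -0.007, -1.0]]
wrist_force: [-13.6, -6.7, 20.2]
opening: 0.0476
finger_force: 40.0
```

Run:
```python
from h import *
s=manip.read_state();print(s['time'],s['tool_pos'],s['orientation'][:,2],s['wrist_force'],s['torque'])
np.savez('pics/w5s.npz',R=s['orientation'],t=s['tool_pos'])
save('wrist','w5')
# carton vertical edges on near face (plain end): fit left/right edges of teal in each image, rows 190..250
I=(np.eye(3),np.zeros(3))
for n in('w2','w3','w4','w5'):
    f=np.load(f'pics/{n}s.npz');im=cv2.imread(f'pics/{n}.png')
    h=cv2.cvtColor(im,cv2.COLOR_BGR2HSV);m=(h[...,0]>70)&(h[...,0]<95)&(h[...,1]>100)
    # top edge: gradient in brightness between near end face and top
    g=im[:,:,1].astype(float)
    o=[]
    for v in(140,150,160,180,195,210,225):
        xs=np.where(m[v,150:350])[0]+150
        # subpixel on green-minus-red saturation at threshold
        s_=cv2.cvtColor(im,cv2.COLOR_BGR2HSV)[v,:,1].astype(float)
        o.append((v,xs.min(),xs.max()))
    print(n,o)
```

```text
12.85 [0.53358813 0.45480042 0.08483362] [-0.01015284 -0.00466233 -0.99993759] [-13.57358199  -6.67816219  20.1841654 ] [-1.15326657  2.33992275 -0.15330753]
w2 [(140, np.int64(209), np.int64(295)), (150, np.int64(200), np.int64(303)), (160, np.int64(193), np.int64(311)), (180, np.int64(188), np.int64(315)), (195, np.int64(189), np.int64(314)), (210, np.int64(190), np.int64(314)), (225, np.int64(191), np.int64(313))]
w3 [(140, np.int64(209), np.int64(295)), (150, np.int64(201), np.int64(303)), (160, np.int64(192), np.int64(311)), (180, np.int64(188), np.int64(315)), (195, np.int64(189), np.int64(314)), (210, np.int64(190), np.int64(313)), (225, np.int64(191), np.int64(313))]
w4 [(140, np.int64(209), np.int64(295)), (150, np.int64(201), np.int64(303)), (160, np.int64(192), np.int64(312)), (180, np.int64(188), np.int64(315)), (195, np.int64(189), np.int64(314)), (210, np.int64(190), np.int64(313)), (225, np.int64(191), np.int64(313))]
w5 [(140, np.int64(209), np.int64(295)), (150, np.int64(201), np.int64(303)), (160, np.int64(192), np.int64(312)), (180, np.int64(188), np.int64(315)), (195, np.int64(189), np.int64(314)), (210, np.int64(190), np.int64(314)), (225, np.int64(191), np.int64(313))]
```

Call:
play_rows --pt "255 0 0 -2 0" --pt "255 0 0 -4 0" --pt "255 0 0 -6 0" --pt "255 0 0 -6 0" --pt "255 0 0 -6 0" --pt "255 0 0 -6 0"

```text
time: 13.5
tool_pos: [0.5339, 0.4549, 0.0855]
orientation: [[-0.98, 0.201, -0.011], [0.201, 0.98, -0.004], [0.009, -0.006, -1.0]]
wrist_force: [-7.2, -2.0, -1.9]
opening: 0.0476
finger_force: 40.0
```

Call:
play_rows --pt "255 0 1 0 0" --pt "255 0 1 0 0" --pt "255 0 1 0 0"

```text
time: 13.8
tool_pos: [0.534, 0.4552, 0.0855]
orientation: [[-0.98, 0.201, -0.011], [0.201, 0.98, -0.006], [0.01, -0.008, -1.0]]
wrist_force: [-6.8, -3.4, -0.1]
opening: 0.048
finger_force: 40.0
```

Call:
play_rows --pt "255 0 1 0 0" --pt "255 0 1 0 0" --pt "255 0 1 0 0"

```text
time: 14.1
tool_pos: [0.534, 0.4553, 0.0855]
orientation: [[-0.98, 0.2, -0.012], [0.2, 0.98, -0.008], [0.01, -0.01, -1.0]]
wrist_force: [-7.3, -6.0, 0.3]
opening: 0.0476
finger_force: 40.0
```

Call:
play_rows --pt "255 -0.5 0 1 0" --pt "255 -1 0 2 0" --pt "255 -1 0 2 0" --pt "255 -1 0 2 0"

```text
time: 14.5
tool_pos: [0.534, 0.4552, 0.085]
orientation: [[-0.98, 0.2, -0.013], [0.2, 0.98, -0.008], [0.011, -0.01, -1.0]]
wrist_force: [-10.3, -6.0, 7.0]
opening: 0.0479
finger_force: 40.0
```

Call:
play_rows --pt "255 0 0 0 0" --pt "255 0 0 0 0" --pt "255 0 0 0 0" --pt "255 0 0 0 0" --pt "255 0 0 0 0" --pt "255 0 0 0 0" --pt "255 0 0 0 0" --pt "255 0 0 0 0" --pt "255 0 0 0 0" --pt "255 0 0 0 0" --pt "255 0 0 0 0" --pt "255 0 0 0 0"

```text
time: 15.7
tool_pos: [0.534, 0.4553, 0.0851]
orientation: [[-0.98, 0.2, -0.013], [0.2, 0.98, -0.008], [0.011, -0.01, -1.0]]
wrist_force: [-11.1, -6.8, 6.7]
opening: 0.048
finger_force: 40.0
```

Run:
```python
from h import *
s=manip.read_state();print(s['time'],s['tool_pos'],s['orientation'],s['wrist_force'],s['joint_positions'])
np.savez('pics/w6s.npz',R=s['orientation'],t=s['tool_pos'])
a,_=save('wrist','w6');b,_=save('scene','s6')
d0=np.load('pics/s0.npy')
# pin tail change in scene and fence gap crop
cr=lambda i,v0,v1,u0,u1,h:cv2.resize(i[v0:v1,u0:u1,::-1],(int((u1-u0)*h/(v1-v0)),h),interpolation=cv2.INTER_CUBIC)
s0=cv2.imread('pics/s0.png')[:,:,::-1]
cv2.imwrite('pics/c6.png',np.hstack([cr(s0,155,235,190,245,560),cr(b,155,235,190,245,560)])[:, :800])
```

```text
15.7 [0.53402661 0.45527916 0.08505936] [[-0.97967101  0.20018372 -0.0130841 ]
 [ 0.20029169  0.9797074  -0.00752684]
 [ 0.01131183 -0.00999447 -0.99988607]] [-11.07856447  -6.78126388   6.71850121] [ 5.46959692e-01  7.90845362e-01  1.31265765e+00  4.32904890e-04
  1.05318017e+00 -8.22441502e-01]
```

View pics/c6.png

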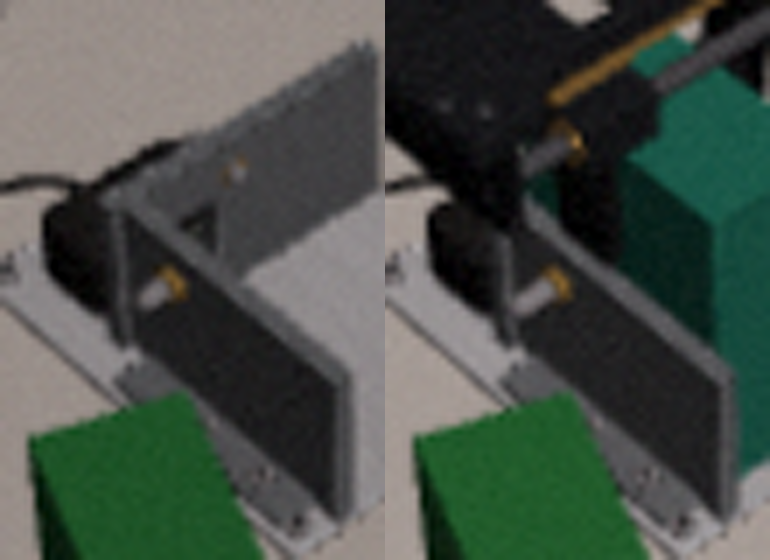

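The side pin's tail stands about 2 px further out than before, which fits a flush pin. The held push blocked in both axes for 1.6 s. Next I draw back, lift and turn it a quarter turn.

Call:
play_rows --pt "255 8 -8 -2 0" --pt "255 20 -24 -5 0" --pt "255 34 -42 -15 0" --pt "255 44 -55 -28 0" --pt "255 50 -63 -30 -0.1" --pt "255 50 -63 -30 -0.25" --pt "255 50 -63 -30 -0.4" --pt "255 50 -63 -30 -0.55" --pt "255 50 -63 -30 -0.7" --pt "255 50 -63 -30 -0.85" --pt "255 50 -63 -30 -1.0" --pt "255 50 -63 -30 -1.0"

```text
time: 17.0
tool_pos: [0.4789, 0.4067, 0.1155]
orientation: [[-0.698, -0.716, 0.001], [-0.716, 0.698, 0.001], [-0.001, -0.0, -1.0]]
wrist_force: [-0.1, -0.2, -3.4]
opening: 0.048
finger_force: 40.0
```

Call:
play_rows --pt "255 0 0 0 -0.14" --pt "255 0 0 0 -0.28" --pt "255 0 0 0 -0.42" --pt "255 0 0 0 -0.571" --pt "255 0 0 0 -0.571" --pt "255 0 0 0 -0.571"

```text
time: 17.6
tool_pos: [0.4784, 0.4065, 0.1158]
orientation: [[-0.205, -0.979, 0.0], [-0.979, 0.205, 0.0], [-0.0, -0.0, -1.0]]
wrist_force: [-0.3, -0.4, -2.1]
opening: 0.048
finger_force: 40.0
```

Run:
```python
from h import *
s=manip.read_state();print(s['time'],s['tool_pos'],s['orientation'],s['wrist_force'],s['joint_positions'])
t=s['tool_pos'][:2]*1000-[579.9,470.4];th=np.radians(-11.6);print('nest',t@[np.cos(th),np.sin(th)],t@[-np.sin(th),np.cos(th)])
np.savez('pics/w7s.npz',R=s['orientation'],t=s['tool_pos'])
a,_=save('wrist','w7');b,_=save('scene','s7')
cv2.imwrite('pics/c7.png',np.hstack([a[60:340,150:400,::-1],cv2.resize(b[110:250,150:280,::-1],(260,280),interpolation=cv2.INTER_CUBIC)]))
```

```text
17.6 [0.47842023 0.40650197 0.11578663] [[-2.05172065e-01 -9.78725905e-01  1.63523964e-04]
 [-9.78725883e-01  2.05172100e-01  2.37272656e-04]
 [-2.65775450e-04 -1.11363415e-04 -9.99999958e-01]] [-0.27848311 -0.40049033 -2.12363259] [ 5.26501872e-01  6.61164933e-01  1.51624579e+00  1.49696842e-04
  9.63921326e-01 -2.40853661e+00]
nest -86.55858492828222 -82.99827163172681
```

View pics/c7.png

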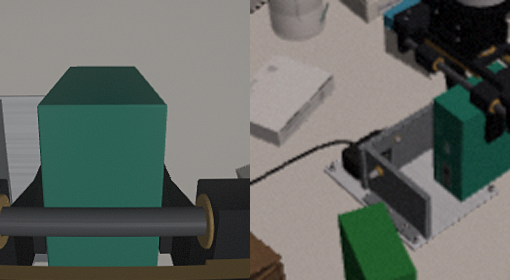

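The carton is still square in the grip after the turn, clear of the nest. I'll move it to about 8 mm from both fences, just touching the plate.

Call:
play_rows --pt "255 -8 -12 10 0" --pt "255 -18 -26 20 0" --pt "255 -26 -40 27 0" --pt "255 -31 -50 29 0" --pt "255 -33 -54 29.5 0" --pt "255 -33 -54 30 0" --pt "255 -33 -54 30 0" --pt "255 -33 -54 30 0"

```text
time: 18.5
tool_pos: [0.537, 0.4277, 0.0864]
orientation: [[-0.2, -0.98, -0.001], [-0.98, 0.2, -0.0], [0.0, 0.001, -1.0]]
wrist_force: [0.2, -0.3, -2.0]
opening: 0.0477
finger_force: 40.0
```

Call:
play_rows --pt "255 -1 -1 0 0" --pt "255 -2 -2 0 0" --pt "255 -3 -4 0 0" --pt "255 -5 -6 0 0" --pt "255 -7 -8 0 0" --pt "255 -8 -9 0 0" --pt "255 -8 -9 0 0" --pt "255 -8 -9 0 0"

```text
time: 19.3
tool_pos: [0.5471, 0.4333, 0.0853]
orientation: [[-0.2, -0.98, -0.003], [-0.98, 0.2, -0.001], [0.002, 0.002, -1.0]]
wrist_force: [-3.2, -1.2, -4.5]
opening: 0.0475
finger_force: 40.0
```

Call:
play_rows --pt "255 -1 -1 0 0" --pt "255 -2 -2 0 0" --pt "255 -2 -2 0 0" --pt "255 -2 -2 0 0"

```text
time: 19.7
tool_pos: [0.5478, 0.4343, 0.0853]
orientation: [[-0.2, -0.98, -0.006], [-0.98, 0.2, -0.003], [0.004, 0.005, -1.0]]
wrist_force: [-6.5, -3.7, -1.6]
opening: 0.0477
finger_force: 40.0
```

Call:
play_rows --pt "255 -1 -1 0 0" --pt "255 -2 -1 0 0" --pt "255 -2 -1 0 0" --pt "255 -2 -1 0 0"

```text
time: 20.1
tool_pos: [0.5478, 0.4344, 0.0854]
orientation: [[-0.2, -0.98, -0.01], [-0.98, 0.2, -0.007], [0.008, 0.008, -1.0]]
wrist_force: [-8.9, -7.5, 1.4]
opening: 0.0481
finger_force: 40.0
```

Call:
play_rows --pt "255 -1 -1 0 0" --pt "255 -2 -1 0 0" --pt "255 -2 -1 0 0" --pt "255 -2 -1 0 0"

```text
time: 20.5
tool_pos: [0.5479, 0.4344, 0.0854]
orientation: [[-0.2, -0.98, -0.013], [-0.98, 0.2, -0.01], [0.012, 0.011, -1.0]]
wrist_force: [-10.9, -11.5, 4.6]
opening: 0.0478
finger_force: 40.0
```

Blocked on both axes. I'll even out the push, seat it on the plate and hold.

Call:
play_rows --pt "255 1.5 -0.5 1 0" --pt "255 1.5 -0.5 2 0" --pt "255 1.5 -0.5 2 0" --pt "255 1.5 -0.5 2 0" --pt "255 1.5 -0.5 2 0" --pt "255 1.5 -0.5 2 0"

```text
time: 21.1
tool_pos: [0.5479, 0.4344, 0.085]
orientation: [[-0.2, -0.98, -0.012], [-0.98, 0.2, -0.007], [0.01, 0.011, -1.0]]
wrist_force: [-13.7, -9.8, 10.1]
opening: 0.048
finger_force: 40.0
```

The tool sits at nest (-24.1, -41.7). That agrees within 0.3 mm with the corner found from the first pressing, so the carton is home on both fences. I'll hold briefly, then hand in.

Call:
play_rows --pt "255 0 0 0 0" --pt "255 0 0 0 0" --pt "255 0 0 0 0" --pt "255 0 0 0 0" --pt "255 0 0 0 0" --pt "255 0 0 0 0" --pt "255 0 0 0 0" --pt "255 0 0 0 0" --pt "255 0 0 0 0" --pt "255 0 0 0 0"

```text
time: 22.1
tool_pos: [0.5479, 0.4344, 0.085]
orientation: [[-0.2, -0.98, -0.012], [-0.98, 0.2, -0.007], [0.01, 0.011, -1.0]]
wrist_force: [-13.6, -9.3, 9.8]
opening: 0.0481
finger_force: 40.0
```

Run:
```python
from h import *
s=manip.read_state();print(s['time'],s['tool_pos'],s['wrist_force'],s['opening'])
print(order.job_done())
```

```text
22.1 [0.54789149 0.43436085 0.08503601] [-13.64996547  -9.28536699   9.81458008] 0.04814402122372414
the job is handed in; nothing more can be done
None
```

I handed the job in at 22.1 s. The teal carton was held home in the corner with the barcode to the window for over a second, then turned a quarter turn. It ended gripped and pressed at about 11–12 N against each fence with the matrix sticker side to the window. I judged the pins flush from the push stopping dead on both axes, not from a direct pin reading, and the tool leaned about 0.8° while pressing.

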